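# Set up a reducing pipe piece level on packed V-blocks

## Task

Set the reducing pipe piece up level on the two pedestals, ready for tack welding: the large V-block goes in the middle of the yellow pedestal; in the middle of the blue pedestal first goes the thick red packer and then, centred on top of it, the small V-block, both grooves running in line with the rail. Then lay the pipe piece down gently in the two V-blocks, its thick end in the large one and its thin end in the small one, with its straight thin part centred over the small V-block. Leave the thin green packer, the cut pipe and the flange where they are.

Things in the scene. Friction and masses are not known exactly. Their poses are not given: they have to be found in the camera images.
- pipe_piece: Reducing pipe piece, grey steel, 0.85 kg: straight thick pipe (dia 60.3, 120 long), cone (50), straight thin pipe (dia 33.7, 80 long) in line, mm. Origin on the axis at the balance point (grip here): 104 from the thick end; x towards the thin end; roll is free. V-block middles belong at x -64 (large) and +111 (small). Starts level in a wooden cradle, 56 up, on notches at x -80, +120.
- v_large: Large V-block, bright steel, 0.5 kg: 68 mm wide (y), 40 mm long (x), 42 mm high. A 90 degree groove, 54 mm wide, 27 mm deep, runs along x through its top. Origin: middle of its underside, z up. The seated thick pipe's axis is 57.6 mm above the origin. Grip across its 68 mm width, on the flat sides. Starts on the bench.
- v_small: Small V-block, dark steel, 0.28 kg: 46 mm wide (y), 40 mm long (x), 31 mm high. A 90 degree groove, 34 mm wide, 17 mm deep, runs along x through its top. Origin: middle of its underside, z up. The seated thin pipe's axis is 37.6 mm above the origin. Grip across its 46 mm width, on the flat sides. Starts on the bench.
- packer_red: The thick packer: a red painted metal block, 60 by 60 mm and 20 mm thick, 0.2 kg. Origin in the middle of its underside, z up. It lies flat on the bench at the start.
- packer_green: The thin packer: a green painted metal plate, 60 by 60 mm and 10 mm thick, loose on the bench. It is not needed; leave it. Origin in the middle of its underside.
- pedestal_yellow: Yellow pedestal, fixed: a flat top plate 80 mm (x) by 90 mm (y) on a short column. Origin: middle of its foot, on the 12 mm thick dark rail (300 by 90 mm) that carries both pedestals; its top face is 42 mm above the origin. z up, x along the rail. The pedestals' middles are 175 mm apart along the rail; either may be the left one.
- pedestal_blue: The blue pedestal, fixed on the rail: of the same shape, size and height as the yellow one, with the same axes.
- cut_pipe: A cut length of black pipe standing on end, 60.3 mm in diameter and 90 mm high, loose. Not needed; leave it. Origin in the middle of its foot.
- flange: A bare steel welding-neck flange lying neck up, 115 mm in diameter, 36 mm high, loose. Not needed; leave it. Origin in the middle of its underside.
Things that resemble listed ones, but are neither listed nor needed, are in the scene too. Leave any purple or turquoise look-alike of the v_small alone.

How it is judged:
By the outcome, as a careful person would: the job done as asked, in the order asked, and still so for the second after the job is handed in, with the robot touching nothing.
It also fails if it takes over 133 s, if anything falls off the work surface, if the arm or the gripper's body presses on something with over 40 N, if the wrist force passes 120 N, or if a joint passes its speed limit or range.

## Robot

A 7-joint arm with a two-finger parallel gripper is mounted at the origin on the work surface. World frame = base frame: x ahead of the robot, y to its left, z up, the work surface at z = 0. Lengths are in mm, angles in rad, forces in N, time in s.
With the tool pointing down it reaches from about 350 to 900 mm from the base axis. Payload 7.2 kg.
Tool frame: the origin (TCP) lies between the finger pads; the fingertips stand 14 mm ahead of it and the grasp point (between the pads) lies 5 mm behind it; z points along the fingers, y is the line along which they close (so a half turn about z gives the same grasp; the last joint's range is limited). The gripper opens to 85 mm and grips with 20 to 120 N. Pads are 22 mm wide; open, the fingers measure 114 mm over their backs; the gripper's body (76 mm by 85 mm) begins 54 mm behind the grasp point. The pads swing forward as they close: fully open they stand 13 mm farther back than shut.
Start: joints at [1.181, 0.411, -0.013, 1.596, 0.006, 1.134, -0.082], TCP at [197.66, -592.924, 245.297] pointing down, gripper open.
Joint ranges: [-2.95, 2.95], [-0.29, 1.99], [-1.47, 1.44], [0.14, 2.54], [-1.03, 4.17], [0.13, 1.85], [-2.86, 2.86]. Speed limits (rad/s): [2.39, 2.39, 3.01, 3.01, 3.14, 3.14, 3.14].

## Interface

Orientations are given as a rotation vector (axis times angle).
In Python, from workcell import env gives the robot as it stands.
- The arm moves only by the tool drive_tool, never from a script. Its argument "commands" is a list that holds one entry, the list of rows, each a list of 7 numbers: the shift along the tool's x, y, z in units of 30 mm (1.0 is 30 mm), then the turn, a rotation vector about the tool's x, y, z in units of 6 degrees (1.0 is 6 degrees), then the finger opening in mm, from 0 to 85.4. In form: [[[x, y, z, ax, ay, az, claw], ...]]. A call has 1 to 5 rows; each row is the pose to reach, as a shift and turn from the pose commanded when the call began, along the tool's axes at that moment; what a row does not reach only later rows make up. A row lasts 1/8 s, in which the tool goes at most 62.5 mm and 10.7 degrees, less where a joint would pass 70% of its speed; a pose out of reach is approached as far as the arm can. A call with a gripper value outside its range is refused whole. The fingers move at their own pace and stop on an object; the grip force is fixed at half the most. Time passes only in rows, so rows that repeat a pose let the fingers close. It gives the time, the measured TCP pose, the force, the opening and the grip force at its end, in the units of the state.
- env.read_state(): the state, without advancing time (a new reading comes with each control period).
- env.capture(name): name is "scene" or "top" or "wrist"; returns a dict with "pixels" (384x512x3 uint8, red, green, blue), "range_z" (384x512 float32, mm along the optical axis (not along the pixel's ray), 0 where there is no reading), "intrinsics" (3x3 intrinsics, pixels), "R" (3x3) and "t" (3): a world point X has camera coordinates R X + t; the wrist camera has in their place "tool_from_camera" (4x4, takes a point from camera to tool coordinates, whose origin is the TCP and whose axes are the flange's). Camera axes: x right, y down, z forward; pixel columns grow to the right and rows downward; lengths in mm; the calibration is good to about 2 mm. A picture is of the moment at which its call begins: read the wrist's pose just before it.
- env.sign_off(): hands the job in; it is judged then, once.
Trained networks look in a picture, given as the dict that the camera call returned (one of the last four; its "shot" number tells which), for a name from the list of things; names that differ only in an ending like _2 or _b are one class to them, and where a whole thing is asked for, a point or a joint stands for the part that bears it (a point fixed in the world has none). Each returns a list of dicts, best first, with "conf" (0 to 1); they miss things now and then, are a little off and sometimes report something else, mostly with a low value. They report only what shows in the picture. A call takes as long as a camera call. They do not tell look-alikes from the thing itself.
- env.masks_of(picture, thing): "pixels" (384x512 bool, what is visible of it) and "uv" ([column, row] in pixels, amid what is visible of it).
- env.landmark_of(picture, thing): "uv" ([column, row] in pixels: a listed point, or the origin of a listed thing).
The state is a dict: "clock": time; "qpos": joint angles; "qvel": joint speeds; "joint_torque": joint torques, N m; "eef_pos": TCP position; "eef_rot": TCP orientation; "contact_force": force on the tool from outside, world axes, zero at the start; "ft_torque": the same for the moment, N m; "grip_width": finger opening in mm; "grip_force": force on a finger pad.
Only numpy, scipy, OpenCV 4.12 (cv2) and the standard library are available. Lean on these libraries where they do the work, as an engineer would, in place of code of your own. Each camera call takes 0.05 s, during which the arm holds its last target. There are 200 camera calls.

## Working session

There is one attempt and no reset: what is moved stays moved. The work goes in short steps, Python scripts to look and compute and a tool call to move; the robot and the scene stay as the last step left them, time stands still between calls to the robot, and variables do not carry over. Pictures are saved under pics/ and viewed, at most 14 in all, crops included, and the job is handed in when it is done.

Besides the shell and the picture viewer there is one more tool, called after "Call:" as a command line: name --argument value ..., lists and objects as JSON in quotes. drive_tool: Moves the arm, as the interface text tells. Its arguments: {"type":"object","properties":{"commands":{"type":"array","items":{"type":"array","items":{"type":"array","items":{"type":"number"}}}}},"required":["commands"]}

```bash
ls; mkdir -p pics; cat > h.py <<'E'
import numpy as np, cv2
from scipy.spatial.transform import Rotation as Ro
from workcell import env
THINGS=["pipe_piece","v_large","v_small","packer_red","packer_green","pedestal_yellow","pedestal_blue","cut_pipe","flange"]
def cam(name):
    s=env.read_state(); p=env.capture(name)
    if name=="wrist":
        T=np.array(p["tool_from_camera"]); Rt=Ro.from_rotvec(s["eef_rot"]).as_matrix()
        R=Rt@T[:3,:3]; t=Rt@T[:3,3]+np.array(s["eef_pos"])
    else:
        R=np.array(p["R"]).T; t=-R@np.array(p["t"])
    p["Rw"]=R; p["tw"]=t
    return p
def cloud(p):
    K=np.array(p["intrinsics"]); z=p["range_z"]; v,u=np.mgrid[:z.shape[0],:z.shape[1]]
    c=np.stack([(u-K[0,2])/K[0,0]*z,(v-K[1,2])/K[1,1]*z,z],-1)
    w=c@p["Rw"].T+p["tw"]; w[z<=0]=np.nan
    return w
def save(p,fn): cv2.imwrite("pics/"+fn,p["pixels"][:,:,::-1])
E
python3 - <<'E'
from h import *
for n in ["scene","top"]:
    p=cam(n); save(p,n+"0.png"); W=cloud(p)
    print(n,p["tw"].round())
    for th in THINGS:
        for m in env.masks_of(p,th)[:3]:
            w=W[m["pixels"]]; w=w[~np.isnan(w[:,0])]
            print(th,round(m["conf"],2),np.round(m["uv"]),m["pixels"].sum(),np.median(w,0).round() if len(w) else None, np.percentile(w[:,2],98).round() if len(w) else None)
E
```

```text
pics
scene [1184. -167.  973.]
pipe_piece 0.73 [243. 222.] 1348 [645. -52.  72.] 86.0
v_large 0.67 [177. 200.] 357 [ 467. -228.   25.] 42.0
v_small 0.78 [157. 264.] 275 [ 678. -310.   21.] 31.0
v_small 0.54 [209. 239.] 263 [ 646. -165.   21.] 31.0
v_small 0.52 [178. 237.] 192 [ 599. -249.   21.] 32.0
packer_red 0.87 [132. 239.] 364 [ 580. -381.   18.] 22.0
packer_green 0.75 [136. 200.] 283 [ 437. -361.    8.] 12.0
pedestal_yellow 0.98 [331. 174.] 615 [536. 284.  52.] 55.0
pedestal_yellow 0.18 [278. 178.] 630 [506. 114.  52.] 56.0
pedestal_blue 0.84 [281. 177.] 654 [507. 113.  52.] 56.0
cut_pipe 0.81 [328. 133.] 446 [371. 358.  58.] 89.0
flange 0.8 [318. 242.] 1088 [746. 150.  15.] 36.0
top [ 303.    7. 1342.]
pipe_piece 0.83 [257. 175.] 1288 [615. -45.  76.] 88.0
pipe_piece 0.44 [150. 222.] 812 [524. 290.  54.] 59.0
v_large 0.52 [322. 222.] 337 [ 464. -220.   30.] 46.0
v_small 0.72 [292. 166.] 220 [ 641. -162.   23.] 34.0
v_small 0.67 [323. 176.] 228 [ 601. -245.   22.] 33.0
v_small 0.51 [339. 150.] 231 [ 678. -306.   21.] 33.0
packer_red 0.7 [365. 181.] 384 [ 571. -373.   18.] 24.0
packer_green 0.79 [361. 223.] 405 [ 430. -357.    8.] 15.0
pedestal_yellow 0.96 [147. 221.] 839 [525. 290.  54.] 59.0
pedestal_yellow 0.53 [127. 281.] 447 [354. 374.  50.] 92.0
pedestal_blue 0.63 [209. 222.] 825 [495. 119.  53.] 58.0
cut_pipe 0.78 [126. 281.] 388 [355. 373.  57.] 92.0
flange 0.79 [190. 152.] 1003 [733. 157.  16.] 38.0
```

```bash
python3 - <<'E'
from h import *
a=cv2.imread("pics/scene0.png")[110:300,90:370]; b=cv2.imread("pics/top0.png")[110:310,100:400]
a=cv2.resize(a,(800,543),interpolation=cv2.INTER_CUBIC); b=cv2.resize(b,(800,533),interpolation=cv2.INTER_CUBIC)
cv2.imwrite("pics/scene0c.png",a); cv2.imwrite("pics/top0c.png",b)
E
```

```text
(no output)
```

View pics/scene0c.png

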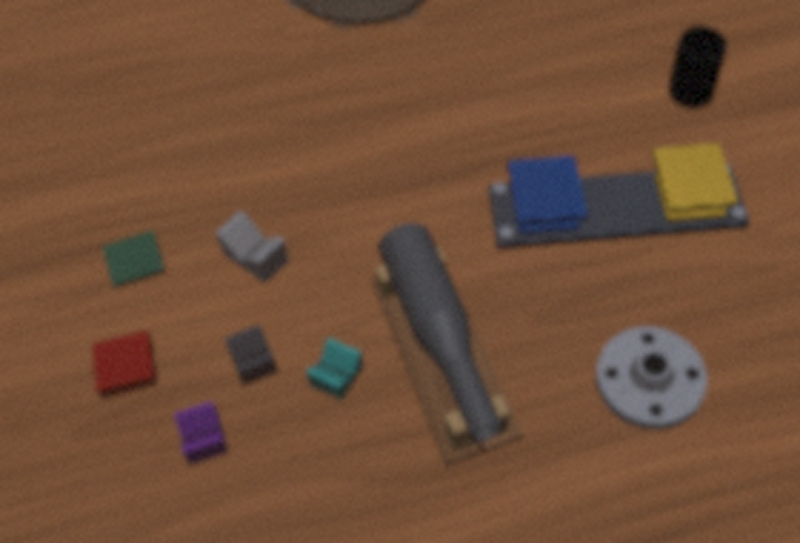

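View pics/top0c.png

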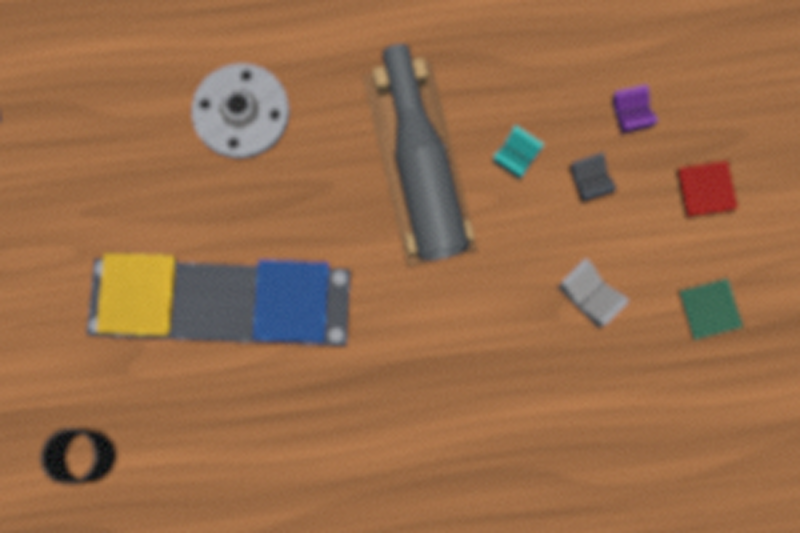

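The scene crop shows the red packer at (125,362) and the dark v_small at (250,353). Its look-alikes are purple at (200,430) and turquoise at (335,367). v_large is at (250,245), the green packer at (135,258), and the pipe runs from (405,245) thick to (485,435) thin. The blue pedestal is at (547,190) and the yellow one at (693,180). I choose the bright V-block first, then red, then the dark small V-block.

```bash
cat >> h.py <<'E'
def rect(p,th,ztop,idx=0,band=4,near=None):
    W=cloud(p); ms=env.masks_of(p,th)
    best=None
    for m in ms:
        w=W[m["pixels"]]; w=w[~np.isnan(w[:,0])]
        if len(w)==0: continue
        c=np.median(w,0)
        if near is not None and np.hypot(*(c[:2]-near))>40: continue
        q=w[np.abs(w[:,2]-ztop)<band]
        if len(q)<5: continue
        r=cv2.minAreaRect(q[:,:2].astype(np.float32))
        return dict(conf=m["conf"],c=np.round(r[0],1),size=np.round(r[1],1),ang=round(r[2],1),mean=q.mean(0).round(1),n=len(q))
def row(pos,yaw,claw,s=None):
    """row to a tool-down pose with tool x at yaw (deg) in world"""
    s=s or env.read_state(); R=Ro.from_rotvec(s["eef_rot"])
    d=R.inv().apply(np.array(pos,float)-s["eef_pos"])/30
    c,sn=np.cos(np.radians(yaw)),np.sin(np.radians(yaw))
    T=Ro.from_matrix(np.array([[c,sn,0],[sn,-c,0],[0,0,-1.]]))
    a=np.degrees((R.inv()*T).as_rotvec())/6
    return np.r_[d,a,claw].round(2).tolist()
def yaw(s=None):
    s=s or env.read_state(); x=Ro.from_rotvec(s["eef_rot"]).as_matrix()[:,0]
    return np.degrees(np.arctan2(x[1],x[0]))
def st():
    s=env.read_state(); print("t",round(s["clock"],2),"pos",np.round(s["eef_pos"],1),"yaw",round(yaw(s),1),"F",np.round(s["contact_force"],1),"w",np.round(s["grip_width"],1),"gf",np.round(s["grip_force"],1))
E
python3 - <<'E'
from h import *
st(); s=env.read_state(); print(Ro.from_rotvec(s["eef_rot"]).as_matrix().round(3).tolist())
for n in ["scene","top"]:
    p=cam(n)
    for th,z in [("v_large",42),("v_small",31),("packer_red",20),("pedestal_yellow",54),("pedestal_blue",54)]:
        print(n,th,rect(p,th,z,band=5))
p=cam("wrist"); print(p["tool_from_camera"].round(2).tolist(), p["intrinsics"].tolist())
print(row([460,-225,230],yaw(),85))
E
```

```text
t 1.0 pos [ 197.7 -592.9  245.3] yaw 18.4 F [-0.6  0.5 -0.6] w 85.3 gf 0.0
[[0.949, 0.316, 0.0], [0.316, -0.949, -0.0], [0.0, 0.0, -1.0]]
scene v_large {'conf': 0.8, 'c': array([ 466.6, -228.2]), 'size': array([71.6, 38.4]), 'ang': 37.7, 'mean': array([ 467.7, -226.2,   39.9]), 'n': 67}
scene v_small {'conf': 0.67, 'c': array([ 643.8, -165.1]), 'size': array([36.8, 47.2]), 'ang': 48.7, 'mean': array([ 645.5, -165.2,   29. ]), 'n': 70}
scene packer_red {'conf': 0.68, 'c': array([ 572.8, -381.2]), 'size': array([61.4, 60.6]), 'ang': 2.2, 'mean': array([ 573.1, -380.8,   18.2]), 'n': 329}
scene pedestal_yellow {'conf': 0.83, 'c': array([527. , 286.7]), 'size': array([80.1, 92.7]), 'ang': 80.6, 'mean': array([528.4, 286.2,  52.2]), 'n': 494}
scene pedestal_blue {'conf': 0.6, 'c': array([498.1, 114.2]), 'size': array([79.4, 93.4]), 'ang': 80.5, 'mean': array([499.4, 113.3,  52.2]), 'n': 501}
top v_large {'conf': 0.89, 'c': array([ 464.6, -222.4]), 'size': array([67.4, 40.6]), 'ang': 36.8, 'mean': array([ 463.2, -222. ,   40.6]), 'n': 99}
top v_small {'conf': 0.75, 'c': array([ 600.9, -244.3]), 'size': array([46.4, 41.3]), 'ang': 11.2, 'mean': array([ 599.7, -244.5,   29.6]), 'n': 75}
top packer_red {'conf': 0.56, 'c': array([ 570.7, -376.4]), 'size': array([59.4, 59.3]), 'ang': 89.9, 'mean': array([ 570.8, -377. ,   19. ]), 'n': 329}
top pedestal_yellow {'conf': 0.64, 'c': array([525.9, 291.2]), 'size': array([82.2, 88.8]), 'ang': 81.6, 'mean': array([525.9, 290.4,  53.9]), 'n': 742}
top pedestal_blue {'conf': 0.88, 'c': array([496.5, 118.8]), 'size': array([80.1, 89.9]), 'ang': 80.1, 'mean': array([495.8, 118.9,  53.6]), 'n': 772}
[[-0.0, -0.96, -0.29, 74.79], [1.0, -0.0, 0.0, -0.5], [-0.0, -0.29, 0.96, -128.26], [0.0, 0.0, 0.0, 1.0]] [[283.48876794903333, 0.0, 255.0785640102195], [0.0, 283.48876794903333, 192.33678073476872], [0.0, 0.0, 1.0]]
[12.18, -8.87, 0.51, 0.0, 0.0, 0.0, 85.0]
```

```bash
cat >> h.py <<'E'
def plan(pos,yw,claw,n=None,start=None):
    """split a move in n calls; prints the row of each (to be repeated 5 times)"""
    s=env.read_state(); p0,y0=(np.array(s["eef_pos"]),yaw(s)) if start is None else start
    p1=np.array(pos,float); dy=yw-y0
    n=n or max(1,int(np.ceil(max(np.linalg.norm(p1-p0)/270,abs(dy)/48))))
    f=lambda y:Ro.from_euler("z",y,degrees=True)*Ro.from_rotvec([np.pi,0,0])
    for k in range(n):
        ss=dict(eef_pos=p0+(p1-p0)*k/n,eef_rot=(f(y0+dy*k/n)*1).as_rotvec() if (k or start is not None) else s["eef_rot"])
        print(row(p0+(p1-p0)*(k+1)/n,y0+dy*(k+1)/n,claw,ss))
    return p1,yw
E
python3 - <<'E'
from h import *
plan([490,-260,230],127,85)
E
```

```text
[4.25, -2.48, 0.17, 0.0, 0.0, -6.03, 85.0]Traceback (most recent call last):
  File "<stdin>", line 2, in <module>
  File "h.py", line 52, in plan
    ss=dict(eef_pos=p0+(p1-p0)*k/n,eef_rot=(f(y0+dy*k/n)*1).as_rotvec() if (k or start is not None) else s["eef_rot"])
                                            ~~~~~~~~~~~~^~
TypeError: Argument 'other' has incorrect type (expected scipy.spatial.transform._rotation.Rotation, got int)
```

```bash
sed -i 's/(f(y0+dy\*k\/n)\*1)/f(y0+dy*k\/n)/' h.py; python3 - <<'E'
from h import *
plan([490,-260,230],127,85)
E
```

```text
[4.25, -2.48, 0.17, 0.0, 0.0, -6.03, 85.0]
[4.9, 0.51, 0.17, -0.0, -0.0, -6.03, 85.0]
[3.65, 3.3, 0.17, 0.0, 0.0, -6.03, 85.0]
```

Call:
drive_tool --commands '[[[4.25,-2.5,0.15,0,0,-6,85],[4.25,-2.5,0.15,0,0,-6,85],[4.25,-2.5,0.15,0,0,-6,85],[4.25,-2.5,0.15,0,0,-6,85]]]'

```text
clock: 2.15
eef_pos: [297.1, -479.4, 241.1]
eef_rot: [2.788, 1.448, 0.001]
contact_force: [-0.5, -0.2, -0.1]
grip_width: 84.9
grip_force: 0.0
```

Call:
drive_tool --commands '[[[4.9,0.5,0.15,0,0,-6,85],[4.9,0.5,0.15,0,0,-6,85],[4.9,0.5,0.15,0,0,-6,85],[4.9,0.5,0.15,0,0,-6,85]]]'

```text
clock: 2.65
eef_pos: [394.5, -368.3, 236.5]
eef_rot: [2.203, 2.239, 0.001]
contact_force: [-0.6, -1.1, 1.7]
grip_width: 85.0
grip_force: 0.0
```

Call:
drive_tool --commands '[[[3.65,3.3,0.15,0,0,-6,85],[3.65,3.3,0.15,0,0,-6,85],[3.65,3.3,0.15,0,0,-6,85],[3.65,3.3,0.15,0,0,-6,85],[3.65,3.3,0.15,0,0,-6,85]]]'

```text
clock: 3.28
eef_pos: [490.8, -260.3, 231.7]
eef_rot: [-1.416, -2.804, 0.0]
contact_force: [0.2, 0.1, 0.6]
grip_width: 84.6
grip_force: 0.0
```

```bash
python3 - <<'E'
from h import *
st(); p=cam("wrist"); save(p,"w1.png")
for th,z,near in [("v_large",42,(465,-224)),("v_small",31,(600,-246)),("packer_red",20,(571,-378)),("packer_green",10,None)]:
    print(th,rect(p,th,z,band=5,near=near))
E
```

```text
t 3.27 pos [ 490.8 -260.3  231.7] yaw 126.4 F [0.2 0.1 0.6] w 84.6 gf 0.0
v_large {'conf': 0.78, 'c': array([ 463.5, -225.1]), 'size': array([68.1, 39.7]), 'ang': 36.8, 'mean': array([ 463. , -224.8,   40.7]), 'n': 802}
v_small {'conf': 0.55, 'c': array([ 600.2, -247.7]), 'size': array([47.5, 40. ]), 'ang': 10.7, 'mean': array([ 600.7, -247.3,   29.5]), 'n': 562}
packer_red {'conf': 0.81, 'c': array([ 570.4, -379.7]), 'size': array([60.1, 60.9]), 'ang': 1.4, 'mean': array([ 569.3, -378.2,   19.7]), 'n': 1701}
packer_green {'conf': 0.61, 'c': array([ 430.8, -360.2]), 'size': array([60.1, 59.8]), 'ang': 7.2, 'mean': array([ 430.7, -358.5,    9.7]), 'n': 1989}
```

View pics/w1.png

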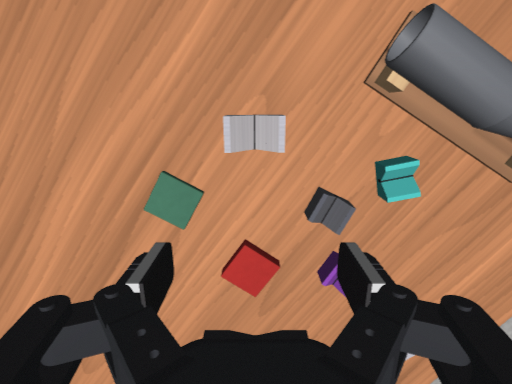

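```bash
python3 - <<'E'
from h import *
for z in (120,60,20): print(row([463.6,-225,z],126.8,85))
E
```

```text
[1.49, -0.01, 3.73, -0.0, 0.0, -0.08, 85.0]
[1.49, -0.01, 5.73, -0.0, 0.0, -0.08, 85.0]
[1.49, -0.01, 7.06, -0.0, 0.0, -0.08, 85.0]
```

Call:
drive_tool --commands '[[[1.49,0,2,0,0,0,85],[1.49,0,3.8,0,0,0,85],[1.49,0,5.6,0,0,0,85],[1.49,0,7.0,0,0,0,85],[1.49,0,7.0,0,0,0,85]]]'

```text
clock: 4.15
eef_pos: [462.1, -223.6, 19.4]
eef_rot: [-1.413, -2.799, 0.0]
contact_force: [0.0, 0.1, 1.2]
grip_width: 85.1
grip_force: 0.0
```

Call:
drive_tool --commands '[[[0,0,0,0,0,0,85],[0,0,0,0,0,0,60],[0,0,0,0,0,0,60],[0,0,0,0,0,0,60],[0,0,0,0,0,0,60]]]'

```text
clock: 4.78
eef_pos: [465.2, -225.3, 24.0]
eef_rot: [1.415, 2.801, -0.001]
contact_force: [-1.6, 0.1, 7.7]
grip_width: 67.0
grip_force: 66.2
```

```bash
python3 - <<'E'
from h import *
st(); a=plan([463,-225,190],126.8,60,1); plan([500,240,215],80.3,60,start=a)
E
```

```text
t 4.78 pos [ 465.2 -225.3   24. ] yaw 126.4 F [-1.6  0.1  7.7] w 67.0 gf 66.2
[0.03, -0.05, -5.53, 0.01, 0.03, -0.07, 60.0]
[5.84, 5.14, -0.42, -0.0, -0.0, 3.88, 60.0]
[7.39, 2.42, -0.42, 0.0, 0.0, 3.87, 60.0]
```

Call:
drive_tool --commands '[[[0,0,-1,0,0,0,60],[0,0,-2.8,0,0,0,60],[0,0,-4.4,0,0,0,60],[0,0,-5.5,0,0,0,60],[0,0,-5.5,0,0,0,60]]]'

```text
clock: 5.4
eef_pos: [465.5, -225.0, 190.0]
eef_rot: [1.414, 2.799, -0.001]
contact_force: [0.0, -0.1, -4.9]
grip_width: 66.9
grip_force: 72.3
```

Call:
drive_tool --commands '[[[5.85,5.15,-0.4,0,0,3.9,60],[5.85,5.15,-0.4,0,0,3.9,60],[5.85,5.15,-0.4,0,0,3.9,60],[5.85,5.15,-0.4,0,0,3.9,60],[5.85,5.15,-0.4,0,0,3.9,60]]]'

```text
clock: 6.02
eef_pos: [483.5, 13.9, 198.2]
eef_rot: [-1.944, -2.466, -0.002]
contact_force: [0.1, -0.3, -5.7]
grip_width: 67.1
grip_force: 72.0
```

Call:
drive_tool --commands '[[[7.4,2.4,-0.4,0,0,3.9,60],[7.4,2.4,-0.4,0,0,3.9,60],[7.4,2.4,-0.4,0,0,3.9,60],[7.4,2.4,-0.4,0,0,3.9,60],[7.4,2.4,-0.4,0,0,3.9,60]]]'

```text
clock: 6.65
eef_pos: [502.7, 246.6, 209.9]
eef_rot: [-2.402, -2.019, -0.001]
contact_force: [-0.8, -1.0, -4.0]
grip_width: 66.5
grip_force: 72.1
```

```bash
python3 - <<'E'
from h import *
st(); p=cam("wrist"); save(p,"w2.png")
for th,z in [("pedestal_yellow",54),("pedestal_blue",54)]: print(rect(p,th,z,band=5))
W=cloud(p); R=Ro.from_rotvec(env.read_state()["eef_rot"]).as_matrix()
for m in env.masks_of(p,"v_large")[:2]:
    w=W[m["pixels"]]; w=w[~np.isnan(w[:,0])]; q=(w-env.read_state()["eef_pos"])@R
    print(m["conf"],m["uv"],len(q),np.percentile(q,[2,50,98],axis=0).round(1).tolist())
    
E
```

```text
t 6.65 pos [502.7 246.6 209.9] yaw 80.1 F [-0.8 -1.  -4. ] w 66.5 gf 72.1
{'conf': 0.65, 'c': array([525. , 288.9]), 'size': array([78.6, 90.3]), 'ang': 80.2, 'mean': array([525.2, 290.6,  53.7]), 'n': 7288}
{'conf': 0.78, 'c': array([492.3, 100.2]), 'size': array([47.6, 89. ]), 'ang': 80.1, 'mean': array([484.7,  96.9,  53.8]), 'n': 1717}
0.74 [253.4, 255.5] 14073 [[-10.7, -36.0, -18.4], [15.1, -3.6, -6.6], [28.6, 29.1, 20.4]]
```

View pics/w2.png

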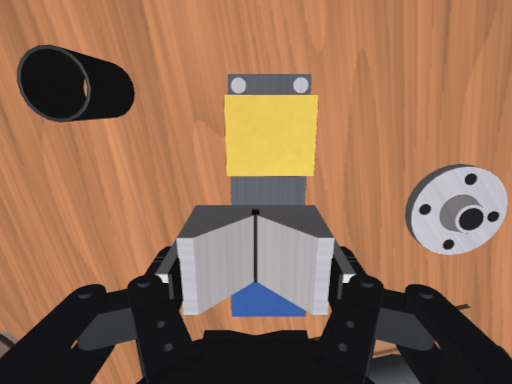

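```bash
cat >> h.py <<'E'
def held(p,pix):
    s=env.read_state(); R=Ro.from_rotvec(s["eef_rot"]).as_matrix(); q=(cloud(p)-s["eef_pos"])@R
    for u,v in pix: print((u,v),np.nanmedian(q[v-2:v+3,u-2:u+3].reshape(-1,3),0).round(1))
E
python3 - <<'E'
from h import *
st(); p=cam("wrist")
held(p,[(256,209),(240,209),(270,209),(225,212),(225,222),(285,212),(285,222),(225,232),(190,240),(190,270),(190,300),(322,240),(322,270),(322,300),(256,250),(256,270)])
for th,z in [("pedestal_yellow",54)]: print(rect(p,th,z,band=5))
E
```

```text
t 6.85 pos [504.3 238.8 209.6] yaw 79.5 F [-1.  -0.3 -5.7] w 66.5 gf 72.1
(256, 209) [21.  -0.3 17.4]
(240, 209) [20.8 -9.1 17.8]
(270, 209) [20.9  7.4 17.4]
(225, 212) [ 21.  -16.8  13.2]
(225, 222) [ 20.9 -15.4  -0.3]
(285, 212) [20.9 15.1 12.9]
(285, 222) [20.9 13.8 -0.3]
(225, 232) [ 17.7 -15.1  -4.6]
(190, 240) [ 19.8 -29.  -17. ]
(190, 270) [  5.  -29.8 -17.3]
(190, 300) [-11.2 -30.9 -17. ]
(322, 240) [ 19.7  28.2 -17. ]
(322, 270) [  5.   29.1 -17.2]
(322, 300) [-11.   30.3 -17.2]
(256, 250) [ 0.7 -0.3  8.6]
(256, 270) [-11.5  -0.3   8.6]
{'conf': 0.83, 'c': array([524.9, 288.8]), 'size': array([80., 90.]), 'ang': 80.3, 'mean': array([525.2, 290.5,  53.7]), 'n': 7603}
```

```bash
python3 - <<'E'
from h import *
st(); print(row([525.4,288.1,150],80.3,60),row([525.4,288.1,92],80.3,60))
E
```

```text
t 6.95 pos [504.6 239.  210.2] yaw 79.5 F [ 0.1  0.1 -5.1] w 66.6 gf 72.1
[1.74, 0.38, 2.0, -0.0, 0.01, -0.14, 60.0] [1.74, 0.39, 3.94, -0.0, 0.01, -0.14, 60.0]
```

Call:
drive_tool --commands '[[[1.74,0.38,1.5,0,0,-0.13,60],[1.74,0.38,3,0,0,-0.13,60],[1.74,0.38,3.94,0,0,-0.13,60],[1.74,0.38,3.94,0,0,-0.13,60],[1.74,0.38,3.94,0,0,-0.13,60]]]'

```text
clock: 7.58
eef_pos: [525.9, 290.1, 93.9]
eef_rot: [2.4, 2.026, 0.003]
contact_force: [-0.2, -0.5, -3.3]
grip_width: 66.8
grip_force: 71.8
```

Call:
drive_tool --commands '[[[0,0,0,0,0,0,60],[0,0,0,0,0,0,60],[0,0,0,0,0,0,60]]]'

```text
clock: 7.95
eef_pos: [525.2, 290.5, 93.3]
eef_rot: [2.399, 2.028, 0.002]
contact_force: [0.6, 0.9, -4.2]
grip_width: 66.9
grip_force: 71.8
```

```bash
python3 - <<'E'
from h import *
st(); print(row([525.4,288.1,79],80.3,60))
E
```

```text
t 7.95 pos [525.2 290.5  93.3] yaw 80.4 F [ 0.6  0.9 -4.2] w 66.9 gf 71.8
[-0.08, 0.02, 0.48, 0.01, -0.0, 0.02, 60.0]
```

Call:
drive_tool --commands '[[[-0.08,0.02,0.15,0,0,0,60],[-0.08,0.02,0.3,0,0,0,60],[-0.08,0.02,0.4,0,0,0,60],[-0.08,0.02,0.45,0,0,0,60],[-0.08,0.02,0.45,0,0,0,60]]]'

```text
clock: 8.57
eef_pos: [525.0, 288.0, 78.9]
eef_rot: [-2.399, -2.028, 0.0]
contact_force: [0.2, -0.1, -5.1]
grip_width: 66.9
grip_force: 71.9
```

Call:
drive_tool --commands '[[[0,0,0.03,0,0,0,60],[0,0,0.03,0,0,0,60],[0,0,0.06,0,0,0,60],[0,0,0.06,0,0,0,60]]]'

```text
clock: 9.07
eef_pos: [525.2, 288.1, 78.2]
eef_rot: [2.399, 2.028, 0.001]
contact_force: [-3.5, -1.3, 5.7]
grip_width: 66.9
grip_force: 73.1
```

Call:
drive_tool --commands '[[[0,0,0,0,0,0,85],[0,0,0,0,0,0,85],[0,0,0,0,0,0,85],[0,0,0,0,0,0,85],[0,0,-1,0,0,0,85]]]'

```text
clock: 9.7
eef_pos: [523.9, 287.0, 105.5]
eef_rot: [-2.398, -2.028, 0.007]
contact_force: [1.3, -0.1, 0.4]
grip_width: 85.1
grip_force: 0.0
```

Call:
drive_tool --commands '[[[-1,0,-2,0,0,0,85],[-2.5,0,-4,0,0,0,85],[-4,0,-4.5,0,0,0,85],[-4,0,-4.5,0,0,0,85],[-4,0,-4.5,0,0,0,85]]]'

```text
clock: 10.32
eef_pos: [505.1, 169.8, 242.3]
eef_rot: [2.4, 2.028, 0.001]
contact_force: [-0.5, -0.3, -0.3]
grip_width: 85.3
grip_force: 0.0
```

```bash
python3 - <<'E'
from h import *
p=cam("wrist"); st(); p=cam("wrist"); save(p,"w3.png")
print(rect(p,"v_large",96,band=5)); 
for th in ("pedestal_yellow","pedestal_blue"): print(rect(p,th,54,band=4))
for m in env.masks_of(p,"pedestal_yellow")[:2]: print(m["conf"],m["uv"])
W=cloud(p)  # whole yellow outline from colour
h=cv2.cvtColor(p["pixels"],cv2.COLOR_RGB2HSV); 
for nm,lo,hi in (("yel",18,35),("blue",105,125)):
    k=(h[...,0]>lo)&(h[...,0]<hi)&(h[...,1]>120)&(abs(W[...,2]-54)<4)
    r=cv2.minAreaRect(W[k][:,:2].astype(np.float32)); print(nm,k.sum(),np.round(r[0],1),np.round(r[1],1),round(r[2],1))
a=plan([512,119,250],80.3,85,1,start=([518,170,213],80.3))
E
```

```text
t 10.38 pos [504.8 170.5 241.8] yaw 80.5 F [-0.3  0.5 -0.3] w 85.2 gf 0.0
{'conf': 0.86, 'c': array([525.2, 288.9]), 'size': array([40.2, 68.2]), 'ang': 80.5, 'mean': array([525.2, 289.3,  94.7]), 'n': 1380}
{'conf': 0.78, 'c': array([524.9, 289. ]), 'size': array([79.7, 89.9]), 'ang': 80.5, 'mean': array([523.8, 287. ,  53.7]), 'n': 3343}
{'conf': 0.97, 'c': array([495.5, 116.3]), 'size': array([80.9, 90. ]), 'ang': 80.2, 'mean': array([496.3, 118.3,  53.8]), 'n': 4597}
0.78 [254.4, 80.1]
yel 3563 [524.8 288.9] [79.7 89.7] 80.4
blue 4536 [495.2 117.1] [79.5 88.3] 80.5
[-1.71, 0.09, -1.23, 0.0, 0.0, -0.0, 85.0]
```

```bash
python3 - <<'E'
from h import *
plan([570,-440,200],91.4,85)
E
```

```text
[-6.57, 1.83, 0.46, -0.01, -0.0, -0.6, 85.0]
[-6.68, 1.41, 0.46, 0.0, 0.0, -0.6, 85.0]
[-6.75, 0.99, 0.46, -0.0, -0.0, -0.6, 85.0]
```

Call:
drive_tool --commands '[[[-6.6,1.8,0.45,0,0,-0.6,85],[-6.6,1.8,0.45,0,0,-0.6,85],[-6.6,1.8,0.45,0,0,-0.6,85],[-6.6,1.8,0.45,0,0,-0.6,85]]]'

```text
clock: 11.12
eef_pos: [525.3, -38.9, 227.9]
eef_rot: [-2.34, -2.096, 0.003]
contact_force: [-0.9, 0.3, 0.9]
grip_width: 85.4
grip_force: 0.0
```

Call:
drive_tool --commands '[[[-6.7,1.4,0.45,0,0,-0.6,85],[-6.7,1.4,0.45,0,0,-0.6,85],[-6.7,1.4,0.45,0,0,-0.6,85],[-6.7,1.4,0.45,0,0,-0.6,85]]]'

```text
clock: 11.62
eef_pos: [545.8, -242.7, 214.1]
eef_rot: [-2.271, -2.169, 0.002]
contact_force: [0.2, 0.5, 0.3]
grip_width: 84.9
grip_force: 0.0
```

Call:
drive_tool --commands '[[[-6.75,1,0.45,0,0,-0.6,85],[-6.75,1,0.45,0,0,-0.6,85],[-6.75,1,0.45,0,0,-0.6,85],[-6.75,1,0.45,0,0,-0.6,85],[-6.75,1,0.45,0,0,-0.6,85]]]'

```text
clock: 12.25
eef_pos: [568.3, -441.6, 200.7]
eef_rot: [-2.196, -2.244, -0.002]
contact_force: [0.7, 0.6, 0.3]
grip_width: 84.7
grip_force: 0.0
```

Call:
drive_tool --commands '[[[0,0,0,0,0,0,85],[0,0,0,0,0,0,85]]]'

```text
clock: 12.5
eef_pos: [568.8, -440.0, 202.5]
eef_rot: [2.194, 2.248, 0.001]
contact_force: [0.5, -1.0, 1.2]
grip_width: 84.9
grip_force: 0.0
```

```bash
python3 - <<'E'
from h import *
st(); p=cam("wrist"); r=rect(p,"packer_red",20,band=3,near=(570,-380)); print(r)
for th,n in (("v_small",(600,-246)),): print(rect(p,th,31,band=4,near=n))
y=91.4
for z in (150,60,17): print(row([*r["c"],z],y,85))
E
```

```text
t 12.5 pos [ 568.8 -440.   202.5] yaw 91.4 F [ 0.5 -1.   1.2] w 84.9 gf 0.0
{'conf': 0.98, 'c': array([ 570.7, -380.3]), 'size': array([60. , 59.3]), 'ang': 1.3, 'mean': array([ 570.4, -379.4,   19.7]), 'n': 3210}
None
[2.04, 0.13, 1.75, 0.0, 0.0, -0.02, 85.0]
[2.04, 0.13, 4.75, 0.0, 0.0, -0.02, 85.0]
[2.04, 0.13, 6.18, 0.0, 0.0, -0.02, 85.0]
```

Call:
drive_tool --commands '[[[2.04,0.13,1.75,0,0,0,85],[2.04,0.13,3.5,0,0,0,85],[2.04,0.13,5,0,0,0,85],[2.04,0.13,6.15,0,0,0,85],[2.04,0.13,6.15,0,0,0,85]]]'

```text
clock: 13.28
eef_pos: [568.6, -379.8, 14.6]
eef_rot: [-2.193, -2.242, 0.002]
contact_force: [-0.0, -0.1, 0.6]
grip_width: 85.2
grip_force: 0.0
```

Call:
drive_tool --commands '[[[0,0,0,0,0,0,85],[0,0,0,0,0,0,50],[0,0,0,0,0,0,50],[0,0,0,0,0,0,50],[0,0,0,0,0,0,50]]]'

```text
clock: 13.9
eef_pos: [571.6, -382.0, 19.8]
eef_rot: [2.195, 2.242, 0.001]
contact_force: [-1.4, -0.3, 6.9]
grip_width: 57.9
grip_force: 65.4
```

```bash
python3 - <<'E'
from h import *
st(); a=plan([569.5,-380,180],91.4,50,1); plan([487,70,200],80.3,50,start=a)
E
```

```text
t 13.9 pos [ 571.6 -382.    19.8] yaw 91.2 F [-1.4 -0.3  6.9] w 57.9 gf 65.4
[0.06, -0.05, -5.34, 0.03, 0.02, -0.03, 50.0]
[7.53, -1.19, -0.33, 0.0, 0.0, 0.93, 50.0]
[7.38, -1.91, -0.33, 0.0, 0.0, 0.92, 50.0]
```

Call:
drive_tool --commands '[[[0,0,-1,0,0,0,50],[0,0,-2.8,0,0,0,50],[0,0,-4.4,0,0,0,50],[0,0,-5.3,0,0,0,50],[0,0,-5.3,0,0,0,50]]]'

```text
clock: 14.52
eef_pos: [571.7, -381.9, 179.9]
eef_rot: [2.194, 2.241, 0.002]
contact_force: [0.3, -0.5, -2.1]
grip_width: 58.2
grip_force: 65.3
```

Call:
drive_tool --commands '[[[7.5,-1.2,-0.35,0,0,0.9,50],[7.5,-1.2,-0.35,0,0,0.9,50],[7.5,-1.2,-0.35,0,0,0.9,50],[7.5,-1.2,-0.35,0,0,0.9,50],[7.5,-1.2,-0.35,0,0,0.9,50]]]'

```text
clock: 15.15
eef_pos: [528.8, -152.8, 186.3]
eef_rot: [-2.293, -2.145, -0.0]
contact_force: [0.6, -0.8, -2.5]
grip_width: 58.0
grip_force: 65.3
```

Call:
drive_tool --commands '[[[7.4,-1.9,-0.35,0,0,0.9,50],[7.4,-1.9,-0.35,0,0,0.9,50],[7.4,-1.9,-0.35,0,0,0.9,50],[7.4,-1.9,-0.35,0,0,0.9,50],[7.4,-1.9,-0.35,0,0,0.9,50]]]'

```text
clock: 15.78
eef_pos: [488.2, 71.4, 196.9]
eef_rot: [-2.393, -2.034, -0.0]
contact_force: [-0.0, -0.9, -2.9]
grip_width: 58.2
grip_force: 65.3
```

Call:
drive_tool --commands '[[[0,0,0,0,0,0,50],[0,0,0,0,0,0,50]]]'

```text
clock: 16.02
eef_pos: [489.2, 66.7, 196.8]
eef_rot: [-2.402, -2.025, 0.002]
contact_force: [-0.1, -0.4, -2.9]
grip_width: 57.8
grip_force: 65.3
```

```bash
python3 - <<'E'
from h import *
st(); p=cam("wrist"); save(p,"w4.png")
print(rect(p,"pedestal_blue",54,band=4))
s=env.read_state(); R=Ro.from_rotvec(s["eef_rot"]).as_matrix(); q=(cloud(p)-s["eef_pos"])@R
h=cv2.cvtColor(p["pixels"],cv2.COLOR_RGB2HSV)
k=((h[...,0]<8)|(h[...,0]>172))&(h[...,1]>140)&(q[...,2]<40)
z=q[k]; print(k.sum(),np.nanpercentile(z,[1,50,99],axis=0).round(1).tolist())
f=z[z[:,2]>np.nanpercentile(z[:,2],50)+3]; print("front",len(f),np.nanmedian(f,0).round(1),np.nanpercentile(f[:,2],[2,98]).round(1))
t=z[abs(z[:,2]-np.nanmedian(z[:,2]))<3]; print("top",np.nanpercentile(t,[1,50,99],axis=0).round(1).tolist())
E
```

```text
t 16.02 pos [489.2  66.7 196.8] yaw 80.3 F [-0.1 -0.4 -2.9] w 57.8 gf 65.3
{'conf': 0.56, 'c': array([495.4, 116.2]), 'size': array([80. , 90.1]), 'ang': 80.2, 'mean': array([495.8, 118.1,  53.7]), 'n': 8272}
13101 [[-27.3, -29.3, -1.1], [7.1, -0.5, 0.3], [31.1, 28.3, 15.7]]
front 976 [30.9 -0.5 10.1] [ 3.6 17.5]
top [[-27.4, -29.3, -1.1], [4.8, -0.5, 0.3], [30.8, 28.3, 2.2]]
```

View pics/w4.png

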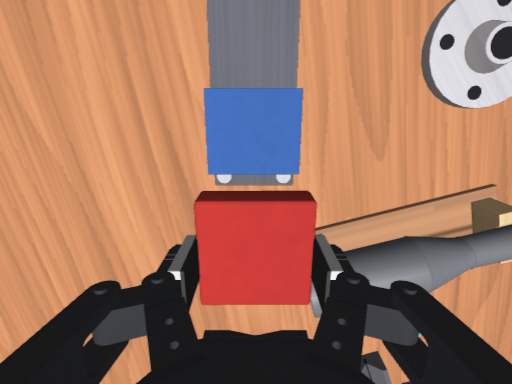

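```bash
python3 - <<'E'
from h import *
print(row([495.8,115.4,86],80.3,50))
E
```

```text
[1.62, -0.05, 3.7, -0.0, 0.0, -0.0, 50.0]
```

Call:
drive_tool --commands '[[[1.62,-0.05,1.5,0,0,0,50],[1.62,-0.05,3,0,0,0,50],[1.62,-0.05,3.7,0,0,0,50],[1.62,-0.05,3.7,0,0,0,50],[1.62,-0.05,3.7,0,0,0,50]]]'

```text
clock: 16.75
eef_pos: [496.4, 116.5, 87.2]
eef_rot: [2.4, 2.027, 0.002]
contact_force: [-0.3, 1.0, -1.9]
grip_width: 58.0
grip_force: 65.3
```

Call:
drive_tool --commands '[[[0,0,0,0,0,0,50],[0,0,0,0,0,0,50],[0,0,0,0,0,0,50]]]'

```text
clock: 17.12
eef_pos: [495.8, 116.6, 86.8]
eef_rot: [2.399, 2.028, 0.001]
contact_force: [0.5, 0.4, -1.7]
grip_width: 58.2
grip_force: 65.3
```

```bash
python3 - <<'E'
from h import *
st(); print(row([495.8,115.4,74.4],80.3,50))
E
```

```text
t 17.12 pos [495.8 116.6  86.8] yaw 80.4 F [ 0.5  0.4 -1.7] w 58.2 gf 65.3
[-0.04, 0.01, 0.41, 0.01, -0.0, 0.02, 50.0]
```

Call:
drive_tool --commands '[[[-0.04,0,0.15,0,0,0,50],[-0.04,0,0.3,0,0,0,50],[-0.04,0,0.38,0,0,0,50],[-0.04,0,0.42,0,0,0,50],[-0.04,0,0.42,0,0,0,50]]]'

```text
clock: 17.75
eef_pos: [495.2, 115.6, 73.8]
eef_rot: [2.399, 2.028, -0.001]
contact_force: [-1.2, -0.4, 0.1]
grip_width: 58.1
grip_force: 65.6
```

Call:
drive_tool --commands '[[[0,0,0.03,0,0,0,50],[0,0,0.03,0,0,0,50]]]'

```text
clock: 18.0
eef_pos: [495.3, 115.6, 73.7]
eef_rot: [2.399, 2.028, -0.0]
contact_force: [-5.6, -0.4, 11.4]
grip_width: 58.2
grip_force: 66.8
```

Call:
drive_tool --commands '[[[0,0,0,0,0,0,85],[0,0,0,0,0,0,85],[0,0,0,0,0,0,85],[0,0,0,0,0,0,85],[0,0,-1,0,0,0,85]]]'

```text
clock: 18.62
eef_pos: [493.9, 115.1, 101.4]
eef_rot: [-2.397, -2.027, 0.006]
contact_force: [1.2, -0.6, 0.4]
grip_width: 85.3
grip_force: 0.0
```

Call:
drive_tool --commands '[[[-0.5,0,-2,0,0,0,85],[-2,0,-4,0,0,0,85],[-3,0,-4.5,0,0,0,85],[-3,0,-4.5,0,0,0,85],[-3,0,-4.5,0,0,0,85]]]'

```text
clock: 19.25
eef_pos: [480.2, 27.2, 237.4]
eef_rot: [-2.399, -2.028, -0.0]
contact_force: [0.2, 1.4, -0.4]
grip_width: 85.2
grip_force: 0.0
```

```bash
python3 - <<'E'
from h import *
st(); p=cam("wrist"); W=cloud(p)
print(rect(p,"packer_red",74,band=4)); print(rect(p,"pedestal_blue",54,band=4)); print(rect(p,"v_large",96,band=4))
plan([611,-306,190],100.7,85)
E
```

```text
t 19.25 pos [480.2  27.2 237.4] yaw 80.4 F [ 0.2  1.4 -0.4] w 85.2 gf 0.0
{'conf': 0.85, 'c': array([495.5, 117. ]), 'size': array([58.6, 60. ]), 'ang': 80.5, 'mean': array([495.6, 117.8,  73.7]), 'n': 3975}
{'conf': 0.81, 'c': array([495.5, 115.9]), 'size': array([79.4, 90. ]), 'ang': 80.4, 'mean': array([495.8, 115.6,  53.7]), 'n': 3043}
None
[-5.13, 3.07, 0.77, -0.02, -0.0, -1.68, 85.0]
[-5.59, 2.12, 0.78, 0.0, 0.0, -1.68, 85.0]
```

Call:
drive_tool --commands '[[[-5.1,3.1,0.75,0,0,-1.7,85],[-5.1,3.1,0.75,0,0,-1.7,85],[-5.1,3.1,0.75,0,0,-1.7,85],[-5.1,3.1,0.75,0,0,-1.7,85]]]'

```text
clock: 19.95
eef_pos: [546.8, -143.8, 213.1]
eef_rot: [-2.215, -2.226, 0.003]
contact_force: [0.2, 0.0, -0.0]
grip_width: 85.3
grip_force: 0.0
```

Call:
drive_tool --commands '[[[-5.6,2.1,0.75,0,0,-1.7,85],[-5.6,2.1,0.75,0,0,-1.7,85],[-5.6,2.1,0.75,0,0,-1.7,85],[-5.6,2.1,0.75,0,0,-1.7,85],[-5.6,2.1,0.75,0,0,-1.7,85]]]'

```text
clock: 20.58
eef_pos: [611.8, -304.5, 191.9]
eef_rot: [-1.998, -2.421, -0.002]
contact_force: [-0.2, 0.1, 0.2]
grip_width: 85.2
grip_force: 0.0
```

Call:
drive_tool --commands '[[[0,0,0,0,0,0,85],[0,0,0,0,0,0,85]]]'

```text
clock: 20.82
eef_pos: [611.8, -305.3, 193.4]
eef_rot: [1.999, 2.423, 0.0]
contact_force: [1.2, 0.1, -0.5]
grip_width: 84.8
grip_force: 0.0
```

```bash
python3 - <<'E'
from h import *
st(); p=cam("wrist"); save(p,"w5.png")
for m in env.masks_of(p,"v_small")[:4]: print(round(m["conf"],2),m["uv"],p["pixels"][m["pixels"]].mean(0).round())
r=rect(p,"v_small",31,band=4,near=(600,-246)); print(r)
for z in (100,18): print(row([*r["c"],z],r["ang"]+90,85))
E
```

```text
t 20.82 pos [ 611.8 -305.3  193.4] yaw 100.9 F [ 1.2  0.1 -0.5] w 84.8 gf 0.0
0.7 [310.5, 43.6] [ 71. 158. 155.]
0.63 [254.8, 123.0] [91. 89. 93.]
0.56 [312.7, 191.0] [113.  62. 137.]
0.19 [92.9, 191.1] [ 72. 113.  92.]
{'conf': 0.63, 'c': array([ 600., -248.]), 'size': array([46.2, 39.3]), 'ang': 10.9, 'mean': array([ 599.5, -247.5,   29.8]), 'n': 781}
[1.98, -0.01, 3.11, 0.0, 0.0, -0.01, 85.0]
[1.98, -0.01, 5.84, 0.0, 0.0, -0.01, 85.0]
```

View pics/w5.png

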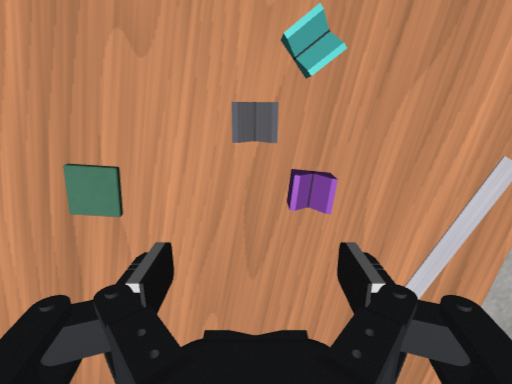

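Call:
drive_tool --commands '[[[2.0,0,1.75,0,0,0,80],[2.0,0,3.5,0,0,0,80],[2.0,0,5,0,0,0,80],[2.0,0,5.85,0,0,0,80],[2.0,0,5.85,0,0,0,80]]]'

```text
clock: 21.6
eef_pos: [598.7, -247.3, 15.3]
eef_rot: [-1.999, -2.418, 0.002]
contact_force: [0.7, 0.3, -0.2]
grip_width: 80.2
grip_force: 0.0
```

Call:
drive_tool --commands '[[[0,0,0,0,0,0,60],[0,0,0,0,0,0,35],[0,0,0,0,0,0,35],[0,0,0,0,0,0,35],[0,0,0,0,0,0,35]]]'

```text
clock: 22.22
eef_pos: [601.4, -248.4, 19.4]
eef_rot: [2.0, 2.418, 0.001]
contact_force: [-0.1, -0.1, 7.0]
grip_width: 45.3
grip_force: 63.2
```

```bash
python3 - <<'E'
from h import *
st(); s=env.read_state(); a=plan([*s["eef_pos"][:2],180],100.9,35,1); plan([487,62,210],80.4,35,2,start=a)
E
```

```text
t 22.23 pos [ 601.4 -248.4   19.4] yaw 100.8 F [-0.1 -0.1  7. ] w 45.3 gf 63.2
[-0.01, 0.01, -5.35, 0.03, 0.02, -0.02, 35.0]
[5.44, -0.89, -0.5, 0.0, 0.0, 1.71, 35.0]
[5.2, -1.85, -0.5, 0.0, 0.0, 1.71, 35.0]
```

Call:
drive_tool --commands '[[[0,0,-1,0,0,0,35],[0,0,-2.8,0,0,0,35],[0,0,-4.4,0,0,0,35],[0,0,-5.3,0,0,0,35],[0,0,-5.3,0,0,0,35]]]'

```text
clock: 22.85
eef_pos: [601.3, -248.4, 179.1]
eef_rot: [1.999, 2.417, 0.002]
contact_force: [1.1, 0.0, -3.2]
grip_width: 44.8
grip_force: 62.6
```

Call:
drive_tool --commands '[[[5.4,-0.9,-0.5,0,0,1.7,35],[5.4,-0.9,-0.5,0,0,1.7,35],[5.4,-0.9,-0.5,0,0,1.7,35],[5.4,-0.9,-0.5,0,0,1.7,35]]]'

```text
clock: 23.35
eef_pos: [541.7, -90.0, 190.3]
eef_rot: [-2.201, -2.238, 0.001]
contact_force: [-0.2, -1.7, -2.8]
grip_width: 44.8
grip_force: 62.7
```

Call:
drive_tool --commands '[[[5.2,-1.85,-0.5,0,0,1.7,35],[5.2,-1.85,-0.5,0,0,1.7,35],[5.2,-1.85,-0.5,0,0,1.7,35],[5.2,-1.85,-0.5,0,0,1.7,35]]]'

```text
clock: 23.85
eef_pos: [484.9, 64.1, 205.7]
eef_rot: [-2.394, -2.033, 0.0]
contact_force: [1.2, 0.1, -2.7]
grip_width: 44.9
grip_force: 62.7
```

Call:
drive_tool --commands '[[[0,0,0,0,0,0,35],[0,0,0,0,0,0,35],[0,0,0,0,0,0,35]]]'

```text
clock: 24.22
eef_pos: [486.3, 60.3, 205.9]
eef_rot: [-2.401, -2.026, 0.001]
contact_force: [0.7, 0.6, -2.6]
grip_width: 45.3
grip_force: 62.7
```

```bash
python3 - <<'E'
from h import *
st(); p=cam("wrist"); save(p,"w6.png")
print(rect(p,"packer_red",74,band=3.5),rect(p,"pedestal_blue",54,band=4))
s=env.read_state(); R=Ro.from_rotvec(s["eef_rot"]).as_matrix(); q=(cloud(p)-s["eef_pos"])@R
for m in env.masks_of(p,"v_small")[:3]:
    z=q[m["pixels"]]; print(round(m["conf"],2),m["uv"],np.nanpercentile(z,[2,50,98],axis=0).round(1).tolist())
    f=z[abs(z[:,0]-20.9)<1.5]; print(len(f),np.nanmedian(f,0).round(1),np.nanpercentile(f,[2,98],axis=0).round(1).tolist())
E
```

```text
t 24.23 pos [486.3  60.3 205.9] yaw 80.3 F [ 0.7  0.6 -2.6] w 45.3 gf 62.7
{'conf': 0.91, 'c': array([495.4, 117. ]), 'size': array([59.1, 60. ]), 'ang': 80.3, 'mean': array([495.7, 118.2,  73.6]), 'n': 4463} {'conf': 0.77, 'c': array([495.5, 116.5]), 'size': array([79.2, 90.4]), 'ang': 80.4, 'mean': array([496.2, 120.1,  53.7]), 'n': 3361}
0.9 [260.3, 254.3] [[-19.3, -22.2, -11.6], [5.7, 0.1, -4.0], [20.3, 21.8, 17.8]]
1736 [20.   0.4  5.1] [[19.5, -22.5, -10.9], [20.5, 21.8, 19.2]]
0.57 [401.3, 330.9] [[-219.3, 193.7, 174.8], [-215.6, 196.6, 177.8], [-212.6, 200.9, 181.1]]
0 [nan nan nan] [nan, nan, nan]
  return np.nanmean(a, axis, out=out, keepdims=keepdims)
  return np.nanmean(a, axis, out=out, keepdims=keepdims)
```

View pics/w6.png

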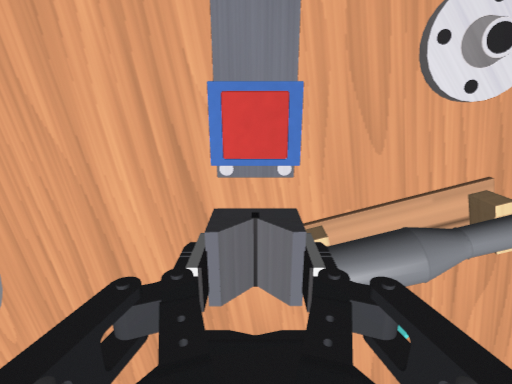

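```bash
python3 - <<'E'
from h import *
print(row([495.7,116.6,106],80.3,35))
E
```

```text
[1.87, 0.0, 3.34, -0.0, 0.0, 0.01, 35.0]
```

Call:
drive_tool --commands '[[[1.87,0,1.2,0,0,0,35],[1.87,0,2.6,0,0,0,35],[1.87,0,3.3,0,0,0,35],[1.87,0,3.3,0,0,0,35],[1.87,0,3.3,0,0,0,35]]]'

```text
clock: 25.05
eef_pos: [496.1, 117.0, 108.2]
eef_rot: [2.399, 2.027, 0.002]
contact_force: [0.2, -0.0, -2.2]
grip_width: 44.7
grip_force: 62.5
```

Call:
drive_tool --commands '[[[0,0,0,0,0,0,35],[0,0,0,0,0,0,35],[0,0,0,0,0,0,35]]]'

```text
clock: 25.42
eef_pos: [495.7, 116.7, 107.8]
eef_rot: [2.399, 2.027, 0.001]
contact_force: [-0.1, 0.1, -2.4]
grip_width: 44.9
grip_force: 62.5
```

```bash
python3 - <<'E'
from h import *
st(); print(row([495.7,116.6,93.7],80.3,35))
E
```

```text
t 25.43 pos [495.7 116.7 107.8] yaw 80.4 F [-0.1  0.1 -2.4] w 44.9 gf 62.5
[-0.0, 0.0, 0.47, 0.01, -0.0, 0.02, 35.0]
```

Call:
drive_tool --commands '[[[0,0,0.15,0,0,0,35],[0,0,0.3,0,0,0,35],[0,0,0.42,0,0,0,35],[0,0,0.46,0,0,0,35],[0,0,0.46,0,0,0,35]]]'

```text
clock: 26.05
eef_pos: [495.5, 116.9, 93.5]
eef_rot: [2.399, 2.028, 0.0]
contact_force: [0.0, 0.1, -2.5]
grip_width: 44.3
grip_force: 62.6
```

Call:
drive_tool --commands '[[[0,0,0.03,0,0,0,35],[0,0,0.03,0,0,0,35]]]'

```text
clock: 26.3
eef_pos: [495.5, 116.9, 93.3]
eef_rot: [2.399, 2.028, 0.0]
contact_force: [-3.6, -0.9, 7.3]
grip_width: 44.9
grip_force: 63.8
```

Call:
drive_tool --commands '[[[0,0,0,0,0,0,70],[0,0,0,0,0,0,70],[0,0,0,0,0,0,70],[0,0,0,0,0,0,85],[0,0,-1,0,0,0,85]]]'

```text
clock: 26.92
eef_pos: [494.0, 116.4, 121.2]
eef_rot: [-2.397, -2.027, 0.006]
contact_force: [0.3, 0.4, -0.3]
grip_width: 85.0
grip_force: 0.0
```

Call:
drive_tool --commands '[[[-0.5,0,-2,0,0,0,85],[-2,0,-4,0,0,0,85],[-3,0,-4.5,0,0,0,85],[-3,0,-4.5,0,0,0,85],[-3,0,-4.5,0,0,0,85]]]'

```text
clock: 27.55
eef_pos: [480.2, 28.4, 257.3]
eef_rot: [-2.399, -2.028, -0.0]
contact_force: [0.8, 0.4, -0.5]
grip_width: 84.9
grip_force: 0.0
```

```bash
python3 - <<'E'
from h import *
st(); p=cam("wrist"); W=cloud(p)
print(rect(p,"v_small",105,band=4)); print(rect(p,"packer_red",74,band=4)); print(rect(p,"v_large",96,band=4))
t=cam("top"); W=cloud(t)
for m in env.masks_of(t,"pipe_piece")[:2]:
    w=W[m["pixels"]]; w=w[w[:,2]>50]; r=cv2.minAreaRect(w[:,:2].astype(np.float32)); print(m["conf"],m["uv"],np.round(r[0],1),np.round(r[1],1),r[2])
E
```

```text
t 27.55 pos [480.2  28.4 257.3] yaw 80.4 F [ 0.8  0.4 -0.5] w 84.9 gf 0.0
{'conf': 0.56, 'c': array([495.3, 117.6]), 'size': array([39.7, 45.9]), 'ang': 80.4, 'mean': array([495.1, 117.9, 103.8]), 'n': 925}
{'conf': 0.59, 'c': array([495.5, 116.9]), 'size': array([60.1, 60. ]), 'ang': 80.5, 'mean': array([495.6, 114.3,  73.5]), 'n': 1298}
None
0.87 [261.0, 163.0] [642.3 -52.6] [ 69.1 267.7] 89.90799713134766
0.25 [364.4, 224.1] [0. 0.] [0. 0.] 0.0
```

```bash
python3 - <<'E'
from h import *
plan([645,-50,270],192,85,3)
E
```

```text
[-0.56, 1.95, -0.15, -0.01, -0.01, -6.19, 85.0]
[-1.63, 1.21, -0.14, 0.0, -0.0, -6.19, 85.0]
[-2.03, -0.01, -0.14, 0.0, 0.0, -6.19, 85.0]
```

Call:
drive_tool --commands '[[[-0.56,1.95,-0.15,0,0,-6.2,85],[-0.56,1.95,-0.15,0,0,-6.2,85],[-0.56,1.95,-0.15,0,0,-6.2,85],[-0.56,1.95,-0.15,0,0,-6.2,85]]]'

```text
clock: 28.35
eef_pos: [535.3, 2.2, 261.5]
eef_rot: [-1.62, -2.69, 0.0]
contact_force: [0.4, -0.7, -1.2]
grip_width: 84.9
grip_force: 0.0
```

Call:
drive_tool --commands '[[[-1.6,1.2,-0.15,0,0,-6.2,85],[-1.6,1.2,-0.15,0,0,-6.2,85],[-1.6,1.2,-0.15,0,0,-6.2,85],[-1.6,1.2,-0.15,0,0,-6.2,85]]]'

```text
clock: 28.85
eef_pos: [589.5, -23.6, 265.9]
eef_rot: [-0.677, -3.066, -0.001]
contact_force: [0.9, 0.0, 0.1]
grip_width: 85.0
grip_force: 0.0
```

Call:
drive_tool --commands '[[[-2.0,0,-0.15,0,0,-6.2,85],[-2.0,0,-0.15,0,0,-6.2,85],[-2.0,0,-0.15,0,0,-6.2,85],[-2.0,0,-0.15,0,0,-6.2,85],[-2.0,0,-0.15,0,0,-6.2,85]]]'

```text
clock: 29.48
eef_pos: [643.8, -49.3, 270.4]
eef_rot: [0.328, -3.124, -0.001]
contact_force: [-0.2, -0.3, -0.1]
grip_width: 85.1
grip_force: 0.0
```

Call:
drive_tool --commands '[[[0,0,0,0,0,0,85],[0,0,0,0,0,0,85]]]'

```text
clock: 29.72
eef_pos: [643.8, -49.4, 271.1]
eef_rot: [0.327, -3.124, 0.0]
contact_force: [1.2, -0.7, -0.3]
grip_width: 85.0
grip_force: 0.0
```

```bash
cat >> h.py <<'E'
def pipe(p,n=0):
    """axis of the thick part in world: centre line fit, thick end"""
    W=cloud(p); m=env.masks_of(p,"pipe_piece")[n]; w=W[m["pixels"]]; w=w[~np.isnan(w[:,0])]
    return m,w
E
python3 - <<'E'
from h import *
st(); p=cam("wrist"); save(p,"w7.png")
for m in env.masks_of(p,"pipe_piece")[:2]: print(m["conf"],m["uv"],m["pixels"].sum())
print([ (l["uv"],l["conf"]) for l in env.landmark_of(p,"pipe_piece")[:2]])
m,w=pipe(p); np.save("pw.npy",w); print(np.nanpercentile(w,[1,50,99],axis=0).round(1).tolist())
E
```

```text
t 29.73 pos [643.8 -49.4 271.1] yaw -168.0 F [ 1.2 -0.7 -0.3] w 85.0 gf 0.0
0.96 [255.1, 142.7] 8623
[([251.7, 157.8], 0.6), ([438.5, 71.6], 0.5)]
[[526.0, -85.5, 8.3], [608.5, -50.6, 79.1], [767.1, -22.5, 86.5]]
```

View pics/w7.png

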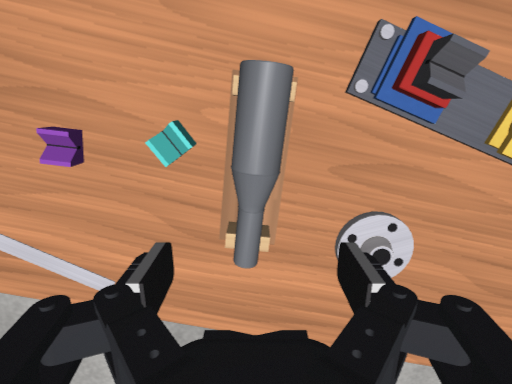

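```bash
cat >> h.py <<'E'
from scipy.optimize import least_squares
def fitpipe(w,x0,zax=56,fitz=False):
    """pose [gx,gy,yaw(deg of pipe x),z]; profile radius with ends"""
    w=w[~np.isnan(w[:,0])]
    def loc(q):
        a=np.radians(q[2]); d=w-np.array([q[0],q[1],q[3] if fitz else zax]); 
        s=d[:,0]*np.cos(a)+d[:,1]*np.sin(a); t=-d[:,0]*np.sin(a)+d[:,1]*np.cos(a)
        return s,np.hypot(t,d[:,2]),t
    def f(q):
        s,r,_=loc(q); return r-np.interp(s,[16,66],[30.15,16.85])
    q=least_squares(f,[*x0,zax],loss="soft_l1").x
    s,r,t=loc(q); ok=abs(f(q))<3
    return q.round(2),np.percentile(s[ok],[0.3,99.7]).round(1),round(float(np.mean(abs(f(q)))),2)
E
python3 - <<'E'
from h import *
w=np.load("pw.npy"); w=w[w[:,2]>40]
print(fitpipe(w,[620,-56,12])); r=fitpipe(w,[620,-56,12],fitz=True); print(r)
g=r[0]
for z in (150,100,61): print(row([g[0],g[1],z],g[2]+180,85))
E
```

```text
(array([626.95, -50.34,   5.78,  56.  ]), array([-102. ,  144.7]), 0.62)
(array([628.76, -50.17,   5.78,  55.39]), array([-103.9,  142.9]), 0.49)
[0.49, 0.08, 4.04, -0.0, 0.0, 1.04, 85.0]
[0.49, 0.08, 5.71, -0.0, 0.0, 1.04, 85.0]
[0.49, 0.09, 7.01, -0.0, 0.0, 1.04, 85.0]
```

Call:
drive_tool --commands '[[[0.5,0.08,2,0,0,1.04,85],[0.5,0.08,4,0,0,1.04,85],[0.5,0.08,5.5,0,0,1.04,85],[0.5,0.08,5.5,0,0,1.04,85],[0.5,0.08,5.5,0,0,1.04,85]]]'

```text
clock: 30.55
eef_pos: [629.8, -49.9, 108.0]
eef_rot: [-0.158, 3.135, 0.0]
contact_force: [0.2, 0.3, 1.0]
grip_width: 85.3
grip_force: 0.0
```

```bash
python3 - <<'E'
from h import *
st(); print(row([629,-50.2,47],185.8,85))
p=cam("wrist"); m,w=pipe(p); print(fitpipe(w[w[:,2]>40],[629,-50,5.8],fitz=True))
E
```

```text
t 30.55 pos [629.8 -49.9 108. ] yaw -174.2 F [0.2 0.3 1. ] w 85.3 gf 0.0
[0.03, -0.01, 2.03, 0.0, 0.02, -0.0, 85.0]
(array([628.78, -50.29,   5.79,  55.39]), array([-104. ,   82.5]), 0.41)
```

Call:
drive_tool --commands '[[[0.03,0,0.8,0,0,0,85],[0.03,0,1.6,0,0,0,85],[0.03,0,2.03,0,0,0,85],[0.03,0,2.03,0,0,0,85],[0.03,0,2.03,0,0,0,85]]]'

```text
clock: 31.28
eef_pos: [628.5, -50.3, 46.5]
eef_rot: [-0.158, 3.136, -0.0]
contact_force: [-0.6, -0.4, 0.1]
grip_width: 84.9
grip_force: 0.0
```

Call:
drive_tool --commands '[[[0,0,0,0,0,0,70],[0,0,0,0,0,0,50],[0,0,0,0,0,0,50],[0,0,0,0,0,0,50],[0,0,0,0,0,0,50]]]'

```text
clock: 31.9
eef_pos: [628.2, -50.9, 46.4]
eef_rot: [-0.158, 3.136, -0.002]
contact_force: [-2.4, -0.9, 6.2]
grip_width: 58.8
grip_force: 63.4
```

Call:
drive_tool --commands '[[[0,0,-0.5,0,0,0,50],[0,0,-1.5,0,0,0,50],[0,0,-3,0,0,0,50],[0,0,-4.5,0,0,0,50],[0,0,-5.5,0,0,0,50]]]'

```text
clock: 32.52
eef_pos: [627.4, -50.1, 212.4]
eef_rot: [-0.159, 3.137, 0.0]
contact_force: [0.8, 0.1, -8.5]
grip_width: 58.7
grip_force: 67.7
```

Call:
drive_tool --commands '[[[0,0,0,0,0,0,50],[0,0,0,0,0,0,50],[0,0,0,0,0,0,50]]]'

```text
clock: 32.9
eef_pos: [626.6, -50.7, 208.1]
eef_rot: [0.158, -3.134, -0.001]
contact_force: [0.5, 0.1, -8.0]
grip_width: 58.1
grip_force: 67.8
```

```bash
python3 - <<'E'
from h import *
st(); p=cam("wrist"); save(p,"w8.png"); m,w=pipe(p); print(m["conf"],m["uv"]); s=env.read_state(); g=s["eef_pos"]
R=Ro.from_rotvec(s["eef_rot"]).as_matrix(); print("tilt",np.round(R[:,2],3)); 
q=(w-g)@R; print(np.percentile(q,[1,50,99],axis=0).round(1).tolist())
for xs in (15,25,35,50,65,80,95): 
    k=q[abs(q[:,0]-xs)<3]; print(xs,len(k),np.percentile(k[:,2],2).round(1) if len(k) else "")
E
```

```text
t 32.9 pos [626.6 -50.7 208.1] yaw -174.2 F [ 0.5  0.1 -8. ] w 58.1 gf 67.8
0.56 [253.7, 151.4]
tilt [-0.002  0.    -1.   ]
[[-9.9, -27.1, -39.7], [60.9, 0.4, -36.2], [103.1, 27.6, -19.3]]
15 1760 -39.1
25 1920 -39.2
35 2100 -39.2
50 2413 -39.3
65 2763 -39.5
80 3270 -39.6
95 3762 -39.7
```

View pics/w8.png

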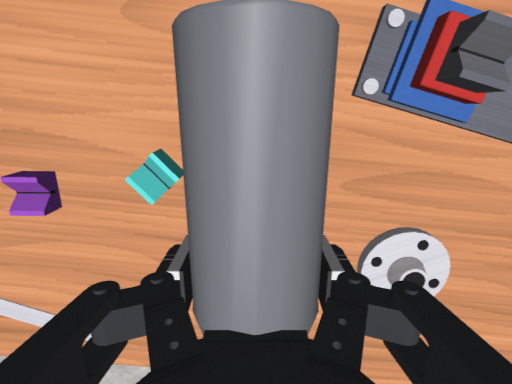

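```bash
python3 - <<'E'
from h import *
plan([514,226,205],80.3-0,50,3,start=(np.array(env.read_state()["eef_pos"]),185.8))
E
```

```text
[0.94, 3.18, 0.04, 0.0, -0.0, 5.86, 50.0]
[2.6, 2.06, 0.04, 0.0, 0.0, 5.86, 50.0]
[3.31, 0.19, 0.04, 0.0, 0.0, 5.86, 50.0]
```

Call:
drive_tool --commands '[[[0.1,0.32,0,0,0,0.6,50],[0.3,0.95,0,0,0,1.8,50],[0.5,1.7,0,0,0,3.1,50],[0.72,2.44,0,0,0,4.5,50],[0.94,3.18,0,0,0,5.86,50]]]'

```text
clock: 33.62
eef_pos: [589.5, 42.5, 209.5]
eef_rot: [-0.803, -3.036, -0.0]
contact_force: [0.9, -0.3, -7.3]
grip_width: 59.0
grip_force: 67.5
```

Call:
drive_tool --commands '[[[0.52,0.41,0,0,0,1.17,50],[1.04,0.82,0,0,0,2.34,50],[1.56,1.24,0,0,0,3.52,50],[2.08,1.65,0,0,0,4.7,50],[2.6,2.06,0,0,0,5.86,50]]]'

```text
clock: 34.25
eef_pos: [551.8, 134.6, 209.5]
eef_rot: [-1.681, -2.653, 0.001]
contact_force: [0.3, 0.6, -8.3]
grip_width: 58.9
grip_force: 67.4
```

Call:
drive_tool --commands '[[[0.73,0.04,0,0,0,1.3,50],[1.5,0.1,0,0,0,2.7,50],[2.25,0.15,0,0,0,4,50],[2.9,0.18,0,0,0,5.15,50],[3.3,0.19,0,0,0,5.86,50]]]'

```text
clock: 34.88
eef_pos: [514.0, 227.2, 209.6]
eef_rot: [-2.402, -2.024, 0.001]
contact_force: [-0.5, -0.6, -8.3]
grip_width: 58.8
grip_force: 67.4
```

Call:
drive_tool --commands '[[[0,0,0,0,0,0,50],[0,0,0,0,0,0,50],[0,0,0,0,0,0,50],[0,0,0,0,0,0,50]]]'

```text
clock: 35.38
eef_pos: [515.3, 224.9, 210.1]
eef_rot: [2.402, 2.025, -0.0]
contact_force: [0.2, 0.0, -7.6]
grip_width: 58.9
grip_force: 67.4
```

```bash
cat > held.py <<'E'
from h import *
st(); p=cam("wrist"); m,w=pipe(p); s=env.read_state(); g=np.array(s["eef_pos"])
R=Ro.from_rotvec(s["eef_rot"]).as_matrix(); q=(w-g)@R
end=np.percentile(q[:,0],99.7); tops=[]; mid=[]
for xs in range(20,96,15):
    k=q[abs(q[:,0]-xs)<3]; tops.append(np.percentile(k[:,2],2)); mid.append((np.percentile(k[:,1],1)+np.percentile(k[:,1],99))/2)
print("end",end.round(1),"top",np.round(tops,1),"mid",np.round(mid,1))
f=fitpipe(w,[*(g[:2]),yaw(s)+180],zax=g[2]+9,fitz=True); print(f)
o=(np.array([*f[0][:2],g[2]])-g)@R; print("origin in tool",o.round(1))
print(row([514.1,226.1,150],80.3,50),row([514.1,226.1,116],80.3,50),row([514.1,226.1,103],80.3,50))
E
python3 held.py
```

```text
t 35.38 pos [515.3 224.9 210.1] yaw 80.3 F [ 0.2  0.  -7.6] w 58.9 gf 67.4
end 102.7 top [-39.8 -39.8 -39.9 -39.9 -40.1 -40.2] mid [ 0.   0.1 -0.3  0.2 -0.1 -0.6]
(array([ 408.13, -395.63,  260.25,  219.14]), array([-732.7, -615.2]), 0.45)
origin in tool [-6.3e+02 -6.0e-01  0.0e+00]
[0.02, -0.04, 2.01, 0.0, 0.0, -0.0, 50.0] [0.02, -0.04, 3.14, 0.0, 0.0, -0.0, 50.0] [0.02, -0.04, 3.57, 0.0, 0.0, -0.0, 50.0]
```

Call:
drive_tool --commands '[[[0.02,-0.04,0.7,0,0,0,50],[0.02,-0.04,1.5,0,0,0,50],[0.02,-0.04,2.3,0,0,0,50],[0.02,-0.04,2.9,0,0,0,50],[0.02,-0.04,3.1,0,0,0,50]]]'

```text
clock: 36.1
eef_pos: [513.5, 226.1, 116.1]
eef_rot: [-2.401, -2.025, 0.002]
contact_force: [-0.4, -0.5, -6.9]
grip_width: 58.7
grip_force: 67.3
```

Call:
drive_tool --commands '[[[0,0,0,0,0,0,50],[0,0,0,0,0,0,50],[0,0,0,0,0,0,50],[0,0,0,0,0,0,50]]]'

```text
clock: 36.6
eef_pos: [514.1, 226.5, 117.7]
eef_rot: [2.401, 2.025, 0.001]
contact_force: [0.0, 0.2, -8.2]
grip_width: 58.9
grip_force: 67.3
```

```bash
python3 held.py
```

```text
t 36.6 pos [514.1 226.5 117.7] yaw 80.3 F [ 0.   0.2 -8.2] w 58.9 gf 67.3
end 103.2 top [-40.  -40.1 -40.3 -40.3 -40.3 -40.5] mid [-0.4 -0.4 -0.5 -0.5 -0.1 -0.4]
(array([  204.31, -1582.69,   260.3 ,   126.7 ]), array([-1938.4, -1820.5]), 0.58)
origin in tool [-1.8354e+03 -3.0000e-01 -2.0000e-01]
[-0.01, 0.0, -1.09, 0.0, -0.0, -0.0, 50.0] [-0.01, 0.0, 0.05, 0.0, -0.0, -0.0, 50.0] [-0.01, 0.0, 0.48, 0.0, -0.0, -0.0, 50.0]
```

Call:
drive_tool --commands '[[[0,0,0.15,0,0,0,50],[0,0,0.28,0,0,0,50],[0,0,0.38,0,0,0,50],[0,0,0.45,0,0,0,50],[0,0,0.48,0,0,0,50]]]'

```text
clock: 37.33
eef_pos: [514.0, 226.4, 102.7]
eef_rot: [2.401, 2.026, 0.0]
contact_force: [1.2, -0.4, -6.5]
grip_width: 58.8
grip_force: 67.3
```

Call:
drive_tool --commands '[[[0,0,0.01,0,0,0,50],[0,0,0.02,0,0,0,50],[0,0,0.03,0,0,0,50],[0,0,0.03,0,0,0,50]]]'

```text
clock: 37.83
eef_pos: [514.3, 226.4, 102.3]
eef_rot: [2.401, 2.025, 0.001]
contact_force: [0.7, -0.1, -3.4]
grip_width: 58.6
grip_force: 67.7
```

Contact is beginning, so I go on in small steps.

Call:
drive_tool --commands '[[[0,0,0.02,0,0,0,50],[0,0,0.02,0,0,0,50],[0,0,0.04,0,0,0,50],[0,0,0.04,0,0,0,50]]]'

```text
clock: 38.33
eef_pos: [514.5, 226.5, 102.0]
eef_rot: [2.401, 2.024, 0.002]
contact_force: [-2.5, -3.1, 10.3]
grip_width: 58.8
grip_force: 69.5
```

```bash
python3 - <<'E'
from h import *
s=env.read_state(); st(); print(np.round(s["ft_torque"],2))
p=cam("scene"); save(p,"s9.png"); a=p["pixels"][130:230,230:370,::-1]; cv2.imwrite("pics/s9c.png",cv2.resize(a,(784,560),interpolation=cv2.INTER_CUBIC))
E
python3 held.py
```

```text
t 38.33 pos [514.5 226.5 102. ] yaw 80.3 F [-2.5 -3.1 10.3] w 58.8 gf 69.5
[-0.63  0.54 -0.35]
t 38.38 pos [514.5 226.5 102. ] yaw 80.3 F [-1.8 -2.6 11. ] w 58.6 gf 69.5
end 103.2 top [-39.8 -39.8 -39.8 -39.9 -39.9 -40. ] mid [-0.4 -0.2 -0.4 -0.4 -0.3 -0.3]
(array([  289.41, -1073.16,   260.2 ,   110.94]), array([-1422. , -1303.9]), 0.75)
origin in tool [-1.319e+03 -2.200e+00 -6.000e-01]
[-0.01, -0.01, -1.6, 0.02, -0.0, -0.0, 50.0] [-0.01, -0.01, -0.47, 0.02, -0.0, -0.0, 50.0] [-0.01, -0.01, -0.03, 0.02, -0.0, -0.0, 50.0]
```

View pics/s9c.png

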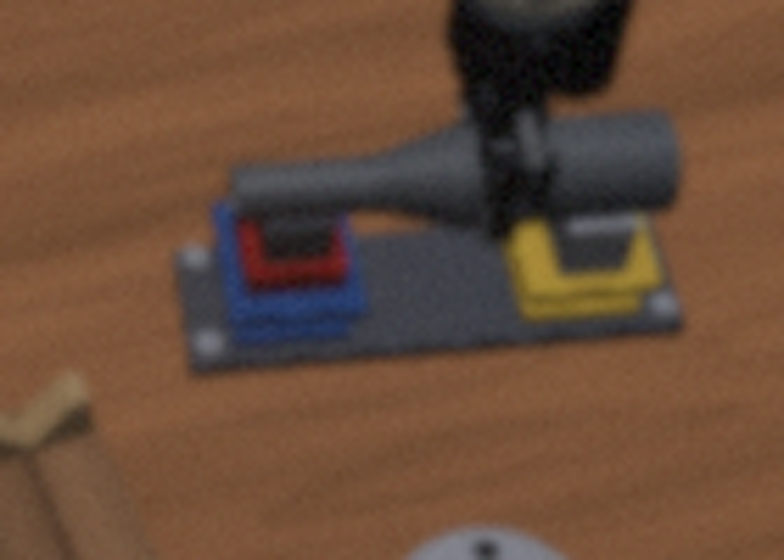

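Call:
drive_tool --commands '[[[0,0,0,0,0,0,62],[0,0,0,0,0,0,70],[0,0,0,0,0,0,85],[0,0,0,0,0,0,85],[0,0,0,0,0,0,85]]]'

```text
clock: 39.1
eef_pos: [513.9, 226.4, 100.6]
eef_rot: [-2.401, -2.026, 0.0]
contact_force: [0.2, 0.5, 0.5]
grip_width: 85.1
grip_force: 0.0
```

Call:
drive_tool --commands '[[[0,0,-0.6,0,0,0,85],[0,0,-1.6,0,0,0,85],[0,0,-3.2,0,0,0,85],[0,0,-5,0,0,0,85],[0,0,-6,0,0,0,85]]]'

```text
clock: 39.72
eef_pos: [514.4, 227.1, 285.2]
eef_rot: [2.4, 2.025, 0.007]
contact_force: [0.6, 0.1, -0.7]
grip_width: 85.1
grip_force: 0.0
```

Call:
drive_tool --commands '[[[-2,0,-1,0,0,0,85],[-4,0,-1,0,0,0,85],[-4.5,0,-1,0,0,0,85],[-4.5,0,-1,0,0,0,85],[-4.5,0,-1,0,0,0,85]]]'

```text
clock: 40.35
eef_pos: [491.1, 95.2, 311.0]
eef_rot: [-2.399, -2.028, -0.001]
contact_force: [-0.5, -0.2, 1.3]
grip_width: 85.1
grip_force: 0.0
```

```bash
python3 - <<'E'
from h import *
st(); p=cam("wrist"); save(p,"w10.png"); m,w=pipe(p); print(m["conf"],m["uv"])
f=fitpipe(w[w[:,2]>95],[514,226,-99.7],zax=111.6,fitz=True); print(f)
u=np.array([np.cos(np.radians(f[0][2])),np.sin(np.radians(f[0][2]))])
for n,c in (("large",(525,288.9)),("small",(495.4,117.3))): print(n,((np.array(c)-f[0][:2])@u).round(1),((np.array(c)-f[0][:2])@[-u[1],u[0]]).round(1))
for xs in (-90,-60,-30,0,80,95,110,125,140):
    s=(w[:,:2]-f[0][:2])@u; k=w[abs(s-xs)<3]; print(xs,np.percentile(k[:,2],98).round(1) if len(k)>5 else None,end=" ")
for th,z in (("v_small",105),("v_large",96),("packer_red",74),("pedestal_blue",54)): print(th,rect(p,th,z,band=4))
E
```

```text
t 40.35 pos [491.1  95.2 311. ] yaw 80.4 F [-0.5 -0.2  1.3] w 85.1 gf 0.0Traceback (most recent call last):
  File "<stdin>", line 2, in <module>
  File "h.py", line 60, in pipe
    W=cloud(p); m=env.masks_of(p,"pipe_piece")[n]; w=W[m["pixels"]]; w=w[~np.isnan(w[:,0])]
                  ~~~~~~~~~~~~~~~~~~~~~~~~~~~~^^^
IndexError: list index out of range
```

View pics/w10.png

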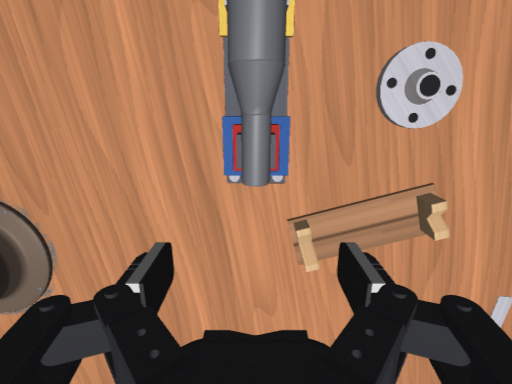

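The wrist view shows the pipe lying over the blue pedestal, thin end at (256,183), with the small V-block under it at (256,150). I measure it from the cloud.

```bash
python3 - <<'E'
from h import *
for n in ("wrist","top"):
    p=cam(n); W=cloud(p); w=W.reshape(-1,3); k=(w[:,2]>112)&(w[:,2]<150)&(w[:,1]>60)&(w[:,1]<350)&(abs(w[:,0]-514)<70); w=w[k]
    f=fitpipe(w,[514,226,-99.7],zax=111.6,fitz=True); print(n,len(w),f)
    u=np.array([np.cos(np.radians(f[0][2])),np.sin(np.radians(f[0][2]))])
    for nn,c in (("large",(525,288.9)),("small",(495.4,117.3))): print(nn,((np.array(c)-f[0][:2])@u).round(1),((np.array(c)-f[0][:2])@[-u[1],u[0]]).round(1))
    s=(w[:,:2]-f[0][:2])@u
    for xs in (-90,-60,-30,0,80,95,110,125,140):
        j=w[abs(s-xs)<4]; print(xs,np.percentile(j[:,2],95).round(1) if len(j)>5 else None,end="; ")
    for th,z in (("v_small",105),("v_large",96),("packer_red",74)): print(th,rect(p,th,z,band=4))
E
```

```text
wrist 7987 (array([514.21, 225.44, -99.82, 111.07]), array([-37.9, 144.5]), 0.5)
large -64.4 -0.2
small 109.8 -0.1
-90 None; -60 None; -30 141.6; 0 141.7; 80 128.7; 95 128.5; 110 128.6; 125 128.4; 140 128.7; v_small {'conf': 0.69, 'c': array([495.4, 117.1]), 'size': array([39.4, 45.7]), 'ang': 80.4, 'mean': array([495.5, 117.6, 104.5]), 'n': 334}
v_large None
packer_red {'conf': 0.71, 'c': array([495.5, 117.6]), 'size': array([58. , 59.5]), 'ang': 81.7, 'mean': array([495.3, 124. ,  73.6]), 'n': 380}
top 928 (array([515.1 , 228.59, -99.82, 111.14]), array([-102.3,   33.1]), 1.51)
large -61.1 -0.5
small 113.0 -0.4
-90 143.0; -60 142.0; -30 143.0; 0 143.3; 80 None; 95 None; 110 None; 125 None; 140 None; v_small None
v_large None
packer_red None
```

```bash
python3 - <<'E'
from workcell import env
print(env.sign_off())
E
```

```text
the job is handed in; nothing more can be done
None
```

The job is handed in at about 40 s: the pipe piece lies level in both V-blocks (wrist camera puts their middles at x -64.4 and +109.8), the small V-block is on the red packer, and the arm is clear of everything.

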